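Back the ganache filler off one notch

TASK

The nozzle of the ganache filler is dripping, so take the pressure off its piston: with a fingertip lift the pawl out of the ratchet wheel and throw it back, push the star handle backward (its top knob moves towards the pawl) by just one notch, then tip the pawl over again so that it drops fully home into the teeth and locks the wheel there. Only push, gently, and never grip the star handle or the pawl's tab; never turn the wheel forward or more than one notch back, and leave the things standing around where they are.

Things in the scene. Friction and masses are not known exactly. Their poses are not given: they have to be found in the camera images.
- filler: Bench ganache filler bolted to the counter (base 380 x 110 mm). Origin on the counter under its drive housing; z up, y along it towards tube and nozzle (tip at y 315), x towards the side with ratchet wheel, pawl and star handle. In its frame (mm): grey housing x -35..31, y -47..47, top z 199; tube 104 diameter, y 45..257, axis x 0, z 175; toothed rack bar at x 0 out to y -195, top z 182.
- wheel_centre (a point): Centre of the ratchet wheel, on its shaft: x 45, y 0, z 150 mm in the filler's frame; the shaft runs along the filler's x. Dark steel wheel, 100 mm diameter over 12 saw teeth, 12 mm thick. The star handle is on the same shaft 65 mm farther out.
- ratchet (a joint): Angle of ratchet wheel and star handle, rad. -0.04 to 0 at the start, a tooth against the pawl; grows as the wheel turns backward (its top moves towards -y of the filler). One notch = 0.524. A stiff seal (about 0.45 N m, 5 N at a knob) keeps it where it is left. With the pawl home it cannot turn further backward; past 0.54 the pawl would land on top of the next tooth.
- top_knob (a point): Centre of the uppermost knob of the star handle: black ball, 28 mm diameter, on a 12 mm steel spoke, 95 mm from the shaft axis; four knobs, 90 degrees apart. At the start it is 15 degrees past the top on the +y side, 242 mm above the counter: x 110, y 25 in the filler's frame. Turns with the wheel.
- wheel: Ratchet wheel, shaft and star handle, one rigid piece that turns on its shaft: hub 44 mm diameter and four spokes with ball knobs, 218 mm over the knobs. Origin at the ratchet wheel's centre; x along the shaft, away from the machine; the star handle lies at x 65 mm.
- pawl_pivot (a point): Pivot of the pawl, axis along the filler's x: x 45, y -81, z 146 mm in its frame. Beside the pawl, at x 21..29, stands the steel bracket plate, y -120..-30, top z 186; its stop pin for the thrown-back pawl is at y -105, z 174 (10 mm diameter, x 28..52).
- pawl_lift (a joint): Angle of the pawl, rad: 0 = home between the teeth, clear of them from about 0.2, balances at about 0.65, 1.13 = thrown back on its stop. No spring: short of the balance it falls onto the wheel by its weight, past it it falls to the stop and stays. Pushing its tab towards -y of the filler lifts it; pushing the thrown-back tab towards +y brings it down.
- tab_top (a point): Centre of the thumb roll (10 mm diameter, 24 mm long along x) on top of the pawl's tab. Pawl home: x 45, y -43, z 230 mm in the filler's frame, the 7 mm thick, 16 mm wide tab upright below it to z 185. Pawl thrown back: y -141, z 216, the tab leaning 65 degrees towards -y.
- pawl: The steel pawl with its tab, one piece. Origin on its pivot axis (x along it); turns with the pawl. Its nose is about 60 mm from the pivot, between the teeth at the wheel's upper -y side.
- drip_bowl: Small steel bowl, 100 mm rim diameter, 50 mm high, under the nozzle; loose. Origin at the centre of its underside. Bystander.
- tub: Clear plastic tub with chocolate drops, 120 x 90 x 45 mm, loose. Origin at the centre of its underside. Bystander.
- palette_knife: Flat metal spatula with a dark wooden handle lying on the counter, 200 mm long, loose. Origin at its underside; handle towards its -x. Bystander.
- cocoa_jar: Glass jar with steel cap, 64 mm diameter, 70 mm high, loose. Origin at the centre of its underside. Bystander.

How it is judged:
On the way, in this order (a step that is already met when the one before it is completed fails the run):
1. the pawl is lifted clear of the teeth while the wheel has not yet been turned back (value of joint pawl_lift above 0.35 rad and value of joint ratchet below 0.12 rad), for 0.1 s.
2. the wheel is one notch back (value of joint ratchet between 0.4 and 0.62 rad), for 0.2 s.
At the end, for the whole second after the job is handed in: The wheel stands one notch back from the start (0.40 to 0.58 rad; a notch is 0.524), the pawl is home in the teeth (under 0.07 rad), and both are at rest (value of joint ratchet between 0.4 and 0.58 rad and value of joint pawl_lift below 0.07 rad and velocity of joint ratchet between -0.05 and 0.05 rad/s and velocity of joint pawl_lift between -0.1 and 0.1 rad/s); the robot touches nothing.
It fails at once if the wheel was turned more than one notch back (value of joint ratchet above 0.8 rad).
It fails at once if the wheel was turned forward, which squeezes filling out (value of joint ratchet below -0.15 rad).
It fails at once if the star handle was gripped or forced (over 30 N) (contact force between the fingers and wheel above 30 N).
It fails at once if the pawl's tab was gripped or forced (over 30 N) (contact force between the fingers and pawl above 30 N).
It fails at once if a bystander was pushed about, lifted or carried (moved over 25 mm) (distance of any of drip_bowl, tub, palette_knife, cocoa_jar from where it was at the start of the episode above 0.025 m).
It also fails if it takes over 67 s, if anything falls off the work surface, if the arm or the gripper's body presses on something with over 40 N, if the wrist force passes 120 N, or if a joint passes its speed limit or range.

ROBOT

A 6-joint arm with a two-finger parallel gripper is mounted at the origin on the work surface. World frame = base frame: x ahead of the robot, y to its left, z up, the work surface at z = 0. Lengths are in m, angles in rad, forces in N, time in s.
With the tool pointing down it reaches from about 0.375 to 0.9 m from the base axis. Payload 3.1 kg.
Tool frame: the origin (TCP) lies on the centre line of the jaws, within the pads' length; the fingertips stand 22 mm ahead of it and the grasp point (between the pads) lies 3 mm ahead of it; z points along the fingers, x is the direction in which the jaws open and shut, and the axes are right-handed (so a half turn about z gives the same grasp; the last joint's range is limited). The gripper opens to 87 mm and grips with 3 to 60 N. Pads are 19 mm wide; open, the fingers measure 117 mm over their backs; the gripper's body (75 mm by 190 mm) begins 51 mm behind the grasp point.
Start: joints at [-1.341, 0.527, 1.433, -0, 1.181, -0.178], TCP at [0.248, -0.574, 0.245] pointing down, gripper open.
Joint ranges: [-3.08, 3.08], [-0.75, 2.2], [0.22, 2.44], [-1.43, 4.57], [0, 2.65], [-2.85, 2.85]. Speed limits (rad/s): [2.79, 2.79, 3.14, 3.14, 3.14, 3.14].

INTERFACE

Orientations are given as a unit quaternion [x, y, z, w].
In Python, from rig import robot, camera, order gives the robot as it stands.
- The arm moves only by the shell command python3 -m pendant 'ROWS' [OPENING] [FORCE]. ROWS is JSON, a list of rows, each a list of 2 entries, a list of its own where there are three numbers: the shift along the tool's x, y, z in mm, then the turn about the tool's z in degrees. A call has 1 to 8 rows; each row shifts and turns the commanded pose from where the row before left it, along the tool's axes as they then stand; what a row does not reach is not made up. A row lasts 1/8 s, in which the tool goes at most 62.5 mm and 10.7 degrees, less where a joint would pass 70% of its speed; a pose out of reach is approached as far as the arm can. A call with a gripper value outside its range is refused whole. OPENING is the finger opening in mm, from 0 to 87, set as the call begins (- or left out, the last holds). The fingers move at their own pace and stop on an object; FORCE is the grip in N (left out, the last holds). Time passes only in rows, so rows that do not move let the fingers close. It gives the time, the measured TCP pose, the force and the opening at its end, in the units of the state.
- robot.get_obs(): the state, without advancing time (a new reading comes with each control period).
- camera(name): name is "side" or "top" or "wrist"; returns a dict with "pixels" (420x560x3 uint8, blue, green, red), "mtx" (3x3 intrinsics, pixels), "R" (3x3) and "t" (3): a world point X has camera coordinates R X + t. Camera axes: x right, y down, z forward; pixel columns grow to the right and rows downward; lengths in m; the calibration is good to about 2 mm. A picture is of the moment at which its call begins. There is no depth.
- order.hand_in(): hands the job in, once; it reports no verdict.
The state is a dict: "time": time; "q": joint angles; "joint_velocities": joint speeds; "joint_torque": joint torques, N m; "position": TCP position; "tool_rot": TCP orientation; "ft_force": force on the tool from outside, world axes, zero at the start; "moment": the same for the moment, N m; "grip_width": finger opening in m.
Only numpy, scipy, OpenCV 4.12 (cv2) and the standard library are available. Lean on these libraries where they do the work, as an engineer would, in place of code of your own. Each camera call takes 0.05 s, during which the arm holds its last target. There are 200 camera calls.

## Working session

There is one attempt and no reset: what is moved stays moved. The work goes in short steps, Python scripts to look and compute and a shell command to move; the robot and the scene stay as the last step left them, time stands still between calls to the robot, and variables do not carry over. Pictures are saved under pics/ and viewed, about 8 in all and at most 12, crops included, and the job is handed in when it is done.

```bash
ls; mkdir -p pics
python3 - <<'E'
from rig import robot,camera,order
import cv2,numpy as np
for n in("side","top"):
    c=camera(n);cv2.imwrite(f"pics/{n}0.png",c["pixels"]);print(n,c["mtx"].tolist(),c["R"].round(4).tolist(),c["t"].round(4).tolist())
o=robot.get_obs();print(o)
E
```

```text
pics
side [[514.3684666913173, 0.0, 286.69682956213313], [0.0, 514.3684666913173, 201.19252912207193], [0.0, 0.0, 1.0]] [[0.9989, -0.0432, -0.0177], [-0.0382, -0.5371, -0.8426], [0.0269, 0.8424, -0.5382]] [-0.5904, 0.1701, 1.14]
top [[461.098364419829, 0.0, 274.7057848740727], [0.0, 461.098364419829, 207.57576747600208], [0.0, 0.0, 1.0]] [[-0.024, -0.9995, 0.0212], [-0.9836, 0.0198, -0.1792], [0.1787, -0.0251, -0.9836]] [0.0292, 0.6252, 1.2125]
{'time': 0.1, 'q': array([-1.34153564e+00,  5.28402237e-01,  1.43377311e+00, -8.65816386e-06,
        1.18140116e+00, -1.78482970e-01]), 'joint_velocities': array([-0.00038842, -0.00175143, -0.00252137,  0.00170696,  0.00154995,
       -0.00024156]), 'joint_torque': array([-1.03836705e-04, -4.40988278e+01, -1.77150625e+01,  6.35474827e-02,
        5.33472793e-02, -4.40249812e-05]), 'position': array([ 0.2477288 , -0.57313446,  0.24365194]), 'tool_rot': array([ 8.35625701e-01, -5.49298374e-01, -7.21736087e-04, -6.80464714e-04]), 'ft_force': array([ 0.15911577, -0.79352853,  0.48527978]), 'moment': array([-0.01206268,  0.02699114, -0.03400739]), 'grip_width': 0.08694054212324948}
```

View pics/side0.png

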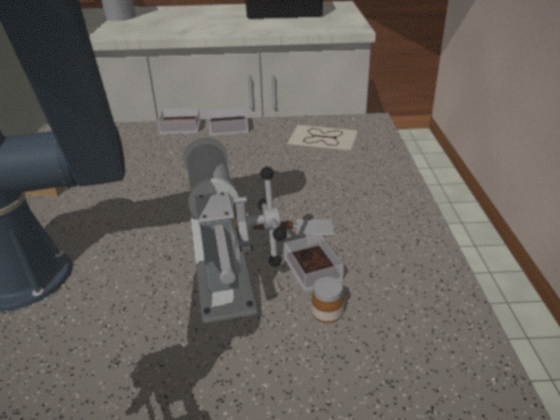

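View pics/top0.png

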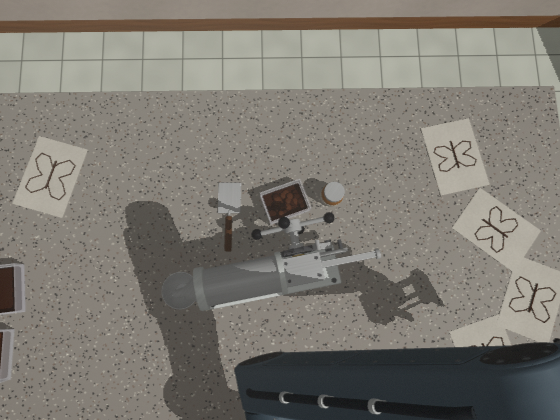

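The side view shows the star knobs at about (267,173), (263,204), (280,233) and (275,260). The top view shows them at (284,223), (257,234) and (329,217). The filler's y axis runs roughly along world +y and its x along world +x. The tub and jar stand just beyond the handle. Next I'll triangulate the knobs and enlarge the images.

```bash
cat > h.py <<'E'
import cv2,numpy as np
from rig import robot,camera,order
def ray(c,p):
    d=c["R"].T@np.linalg.inv(c["mtx"])@np.array([p[0],p[1],1.]);return -c["R"].T@c["t"],d/np.linalg.norm(d)
def tri(cs,ps):
    A=np.zeros((3,3));b=np.zeros(3)
    for c,p in zip(cs,ps):
        o,d=ray(c,p);M=np.eye(3)-np.outer(d,d);A+=M;b+=M@o
    return np.linalg.solve(A,b)
def proj(c,X):
    q=c["mtx"]@(c["R"]@np.asarray(X)+c["t"]);return q[:2]/q[2]
def plane(c,p,z):
    o,d=ray(c,p);return o+d*(z-o[2])/d[2]
def blob(img,p,r=9,th=45):
    m=(img.max(2)<th).astype(np.uint8);n,l,s,ce=cv2.connectedComponentsWithStats(m)
    k=[i for i in range(1,n) if s[i,4]>15 and np.hypot(*(ce[i]-p))<r]
    return [(ce[i].round(1).tolist(),int(s[i,4])) for i in k]
E
python3 - <<'E'
from h import *
s=camera("side");t=camera("top")
for n,c,ps in(("s",s,[(267,173),(280,233),(275,260),(263,204)]),("t",t,[(284,223),(257,234),(329,217)])):
    for p in ps: print(n,p,blob(c["pixels"],p))
a=cv2.resize(s["pixels"][130:330,170:350],None,fx=3,fy=3,interpolation=cv2.INTER_CUBIC)
cv2.imwrite("pics/s1.png",a)
b=cv2.resize(t["pixels"][170:300,230:390],None,fx=5,fy=4.6,interpolation=cv2.INTER_CUBIC)
b=cv2.resize(t["pixels"][175:295,230:390],None,fx=5,fy=5,interpolation=cv2.INTER_CUBIC)
cv2.imwrite("pics/t1.png",b)
E
```

```text
s (267, 173) [([267.7, 174.0], 51)]
s (280, 233) [([280.5, 233.4], 87)]
s (275, 260) [([274.6, 260.8], 74)]
s (263, 204) []
t (284, 223) [([282.1, 221.5], 55)]
t (257, 234) [([255.2, 233.7], 48)]
t (329, 217) []
```

View pics/s1.png

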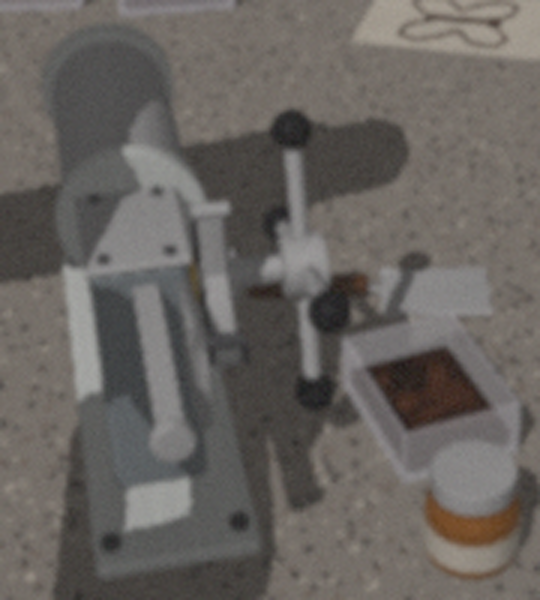

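View pics/t1.png

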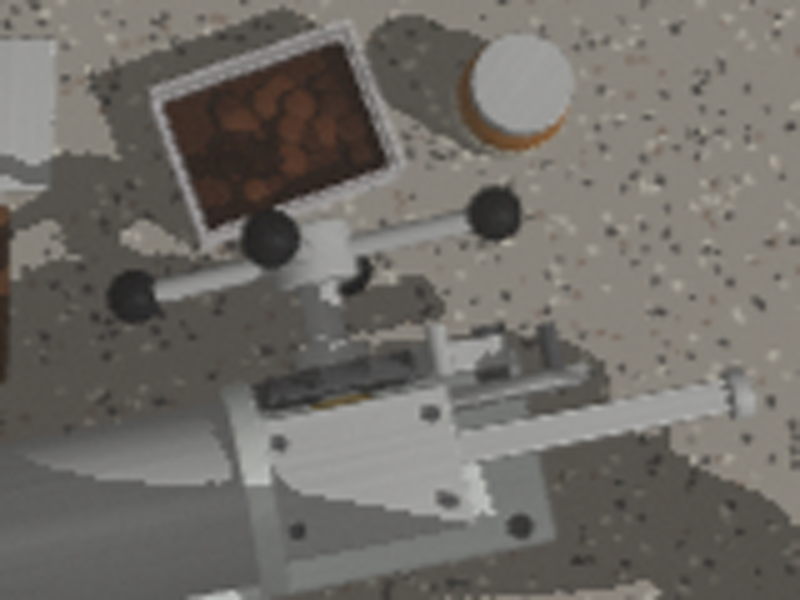

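The crops give these full-image knob positions:

| Feature | Side | Top |
|---|---|---|
| Top knob | (267,173) | (284,222.6) |
| +y knob | (262,204) | (256.6,234.4) |
| -y knob | (279.7,234) | (329.2,217.4) |
| Tab roll | (240,199.3) | (317.3,244.2) |

The pawl is home. I'll triangulate these and fit the filler's yaw and position.

```bash
cat >> h.py <<'E'
def fil(p):  # filler mm -> world m
    import json
    x,y,th=json.load(open("fil.json"));c,s=np.cos(th),np.sin(th);p=np.asarray(p,float)/1000
    return np.array([x+c*p[0]-s*p[1],y+s*p[0]+c*p[1],p[2]])
def tofil(X):
    import json
    x,y,th=json.load(open("fil.json"));c,s=np.cos(th),np.sin(th);d=np.asarray(X)-[x,y,0]
    return np.array([c*d[0]+s*d[1],-s*d[0]+c*d[1],d[2]])*1000
E
python3 - <<'E'
from h import *
import json
from scipy.optimize import least_squares
s=camera("side");t=camera("top")
P={(110,24.6,241.8):((267,173),(284,222.6)),(110,91.8,125.4):((262,204),(256.6,234.4)),(110,-91.8,174.6):((279.7,234),(329.2,217.4)),(45,-43,230):((240,199.3),(317.3,244.2))}
W={k:tri([s,t],v) for k,v in P.items()}
def f(v):
    c,q=np.cos(v[2]),np.sin(v[2])
    return np.concatenate([[v[0]+c*k[0]/1e3-q*k[1]/1e3-w[0],v[1]+q*k[0]/1e3+c*k[1]/1e3-w[1]] for k,w in W.items()])
r=least_squares(f,[.5,0,.1]);print(r.x,(r.fun*1000).round(1))
json.dump(r.x.tolist(),open("fil.json","w"))
for k,w in W.items(): print(k,(w*1000).round(1),tofil(w).round(1))
# jar, tub
print("jar",plane(t,(230+520/5,175+85/5),.07),"tub corners",[tofil(plane(t,(230+a/5,175+b/5),.045)).round() for a,b in((153,92),(348,28),(402,160),(205,243))], tofil(plane(t,(334,192),.07)))
for k in((45,-141,216),(45,-43,230),(110,24.6,241.8)):print(k,fil(k).round(4))
E
```

```text
[ 0.45168214 -0.0446053   0.18106902] [-0.4 -0.   0.9  0.3  0.3  1.1 -0.8 -1.4]
(110, 24.6, 241.8) [555.9  -0.6 243.5] [110.4  24.6 243.5]
(110, 91.8, 125.4) [542.4  65.2 128.6] [109.   91.7 128.6]
(110, -91.8, 174.6) [ 576.1 -116.2  177. ] [109.5 -92.8 177. ]
(45, -43, 230) [504.5 -77.4 232.6] [ 46.  -41.8 232.6]
jar [ 0.66330243 -0.14808884  0.07      ] tub corners [array([231.,  57.,  45.]), array([245., -57.,  45.]), array([166., -71.,  45.]), array([142.,  46.,  45.])] [ 189.52522574 -139.90060877   70.        ]
(45, -141, 216) [ 0.5213 -0.1752  0.216 ]
(45, -43, 230) [ 0.5037 -0.0788  0.23  ]
(110, 24.6, 241.8) [ 0.5555 -0.0006  0.2418]
```

The fit is consistent to about 1 mm, with the filler yawed 10.4°. I'll rise, turn the jaws along the filler's y (tool x = filler -y, tool y = filler -x), close the gripper and travel over the machine at height.

```bash
python3 -m pendant '[[[0,0,-55],6.5],[[0,0,-55],6.5],[[-47,-34,0],0],[[-47,-34,0],0],[[-47,-34,0],0],[[-47,-34,0],0],[[-47,-34,0],0]]' 0 10
python3 -m pendant '[[[-47,-34,0],0],[[-47,-34,0],0],[[-47,-34,0],0],[[-47,-34,0],0],[[-47,-34,0],0],[[0,0,0],0],[[0,0,0],0]]'
cat > st.py <<'E'
from h import *
from scipy.spatial.transform import Rotation as R
o=robot.get_obs();r=R.from_quat(o["tool_rot"]);print("t",o["time"],"fil TCP",tofil(o["position"]).round(1),"tip z",round(o["position"][2]*1e3-22,1),"x-head",np.degrees(np.arctan2(*r.as_matrix()[[1,0],0])).round(2),"F",o["ft_force"].round(1),"grip",o["grip_width"].round(4),"q",o["q"].round(2))
E
python3 st.py
```

```text
time: 1.18
position: [0.3733, -0.3102, 0.3547]
tool_rot: [0.768, -0.641, 0.0, -0.0]
ft_force: [1.1, -0.3, 0.0]
grip_width: 0.0247
time: 2.05
position: [0.4975, -0.0502, 0.3545]
tool_rot: [0.768, -0.64, -0.0, 0.0]
ft_force: [-0.7, -0.3, -0.5]
grip_width: 0.0005Traceback (most recent call last):
  File "st.py", line 3, in <module>
    o=robot.get_obs();r=R.from_quat(o["tool_rot"]);print("t",o["time"],"fil TCP",tofil(o["position"]).round(1),"tip z",round(o["position"][2]*1e3-22,1),"x-head",np.degrees(np.arctan2(*r.as_matrix()[[1,0],0])).round(2),"F",o["ft_force"].round(1),"grip",o["grip_width"].round(4),"q",o["q"].round(2))
                                                                                                                                                                                                                                                            ^^^^^^^^^^^^^^^^^^^^^
AttributeError: 'float' object has no attribute 'round'
```

```bash
sed -i 's/o\["grip_width"\].round(4)/round(float(o["grip_width"]),4)/' st.py
python3 -m pendant '[[[0,0,30],0],[[0,0,30],0],[[0,0,30],0],[[0,0,27],0],[[0,0,0],0]]'; python3 st.py
python3 - <<'E'
from h import *
s=camera("side");t=camera("top")
a=cv2.resize(s["pixels"][140:280,200:310],None,fx=4,fy=4,interpolation=cv2.INTER_CUBIC)
b=cv2.resize(t["pixels"][190:290,240:340],None,fx=3.5,fy=5.6,interpolation=cv2.INTER_CUBIC)
cv2.imwrite("pics/c2.png",np.hstack([a,b]))
E
```

```text
time: 2.68
position: [0.4959, -0.0515, 0.2359]
tool_rot: [0.767, -0.641, -0.002, 0.001]
ft_force: [0.4, 0.4, 1.2]
grip_width: 0.0005
t 2.675 fil TCP [ 42.3 -14.7 235.9] tip z 213.9 x-head -79.8 F [0.4 0.4 1.2] grip 0.0005 q [-0.33  0.37  1.75 -0.    1.02  1.07]
```

View pics/c2.png

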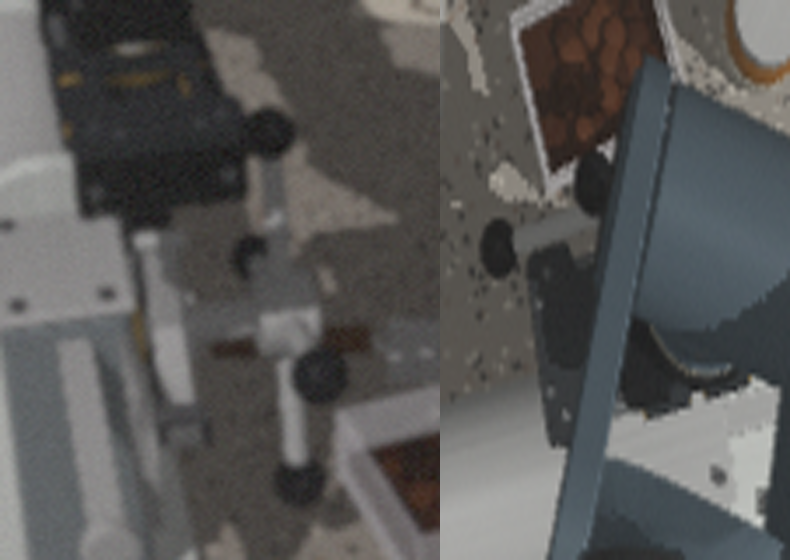

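The closed fingertips stand just behind the tab roll (roll at about crop (147,240)), clear of the star handle. Now I'll push towards filler -y.

```bash
python3 -m pendant '[[[5,-2,0],0],[[6,0,0],0],[[6,0,0],0],[[7,0,0],0],[[7,0,0],0],[[7,0,0],0],[[7,0,0],0],[[0,0,0],0]]'; python3 st.py
python3 -m pendant '[[[7,0,0],0],[[7,0,0],0],[[7,0,0],0],[[7,0,0],0],[[7,0,0],0],[[0,0,0],0],[[0,0,0],0]]'; python3 st.py
python3 - <<'E'
from h import *
s=camera("side");
a=cv2.resize(s["pixels"][140:280,190:320],None,fx=4,fy=4,interpolation=cv2.INTER_CUBIC)
cv2.imwrite("pics/c3.png",a)
E
```

```text
time: 3.78
position: [0.5081, -0.095, 0.2374]
tool_rot: [0.768, -0.641, 0.0, 0.0]
ft_force: [-0.2, 0.3, 0.3]
grip_width: 0.0008
t 3.775 fil TCP [ 46.4 -59.7 237.4] tip z 215.4 x-head -79.68 F [-0.2  0.3  0.3] grip 0.0008 q [-0.4   0.39  1.71 -0.    1.04  0.99]
time: 4.65
position: [0.514, -0.1285, 0.2375]
tool_rot: [0.768, -0.64, -0.0, 0.0]
ft_force: [-0.3, 0.5, 0.2]
grip_width: 0.0006
t 4.65 fil TCP [ 46.2 -93.7 237.5] tip z 215.5 x-head -79.64 F [-0.3  0.5  0.2] grip 0.0006 q [-0.46  0.41  1.68  0.    1.05  0.93]
```

View pics/c3.png

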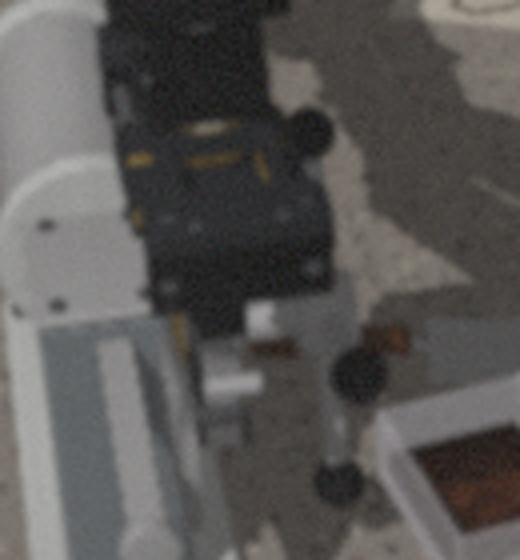

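```bash
python3 - <<'E'
from h import *
s=camera("side")
for k in((45,-141,216),(45,-131,226)):print(k,proj(s,fil(k)).round(1))
E
python3 -m pendant '[[[0,0,-30],0],[[0,0,-30],0],[[-39,-16,0],0],[[-39,-16,0],0],[[-39,-16,0],0],[[-39,-16,0],0],[[0,0,0],0],[[0,0,0],0]]'; python3 st.py
```

```text
(45, -141, 216) [248.6 237.2]
(45, -131, 226) [247.4 229.2]
time: 5.75
position: [0.5488, 0.0363, 0.2975]
tool_rot: [0.768, -0.64, 0.0, 0.0]
ft_force: [0.3, 0.7, 0.2]
grip_width: 0.0003
t 5.75 fil TCP [110.1  62.1 297.5] tip z 275.5 x-head -79.59 F [0.3 0.7 0.2] grip 0.0003 q [-0.14  0.37  1.56 -0.    1.22  1.25]
```

The pawl roll is seen at (248,236), against (248.6,237.2) expected for the stop, so it is thrown back. Next I'll lower behind the top knob and push gently.

```bash
python3 -m pendant '[[[0,0,24],0],[[0,0,24],0],[[0,0,0],0],[[4,0,0],0],[[5,0,0],0],[[5,0,0],0],[[5,0,0],0],[[0,0,0],0]]'; python3 st.py
python3 -m pendant '[[[5,0,0],0],[[5,0,0],0],[[5,0,0],0],[[5,0,0],0],[[5,0,0],0],[[0,0,0],0],[[0,0,0],0]]'; python3 st.py
python3 - <<'E'
from h import *
s=camera("side");
a=cv2.resize(s["pixels"][140:280,190:320],None,fx=4,fy=4,interpolation=cv2.INTER_CUBIC)
cv2.imwrite("pics/c4.png",a)
th=lambda r:(110,95*np.sin(.2618-r),150+95*np.cos(.2618-r))
th2=lambda r:(110,95*np.sin(.2618-r-1.5708),150+95*np.cos(.2618-r-1.5708))
for r in(.2,.3,.4,.5,.55):print(r,((proj(s,fil(th(r)))-[190,140])*4).round(),((proj(s,fil(th2(r)))-[190,140])*4).round())
E
```

```text
time: 6.75
position: [0.5529, 0.0191, 0.2509]
tool_rot: [0.768, -0.641, -0.0, -0.002]
ft_force: [0.3, 4.4, 4.3]
grip_width: 0.0005
t 6.75 fil TCP [111.   44.4 250.9] tip z 228.9 x-head -79.68 F [0.3 4.4 4.3] grip 0.0005 q [-0.17  0.42  1.61  0.    1.11  1.22]
time: 7.62
position: [0.5573, -0.0061, 0.2502]
tool_rot: [0.768, -0.64, 0.0, -0.001]
ft_force: [-0.3, 5.2, 4.6]
grip_width: 0.0008
t 7.625 fil TCP [110.8  18.9 250.2] tip z 228.2 x-head -79.64 F [-0.3  5.2  4.6] grip 0.0008 q [-0.21  0.43  1.6   0.    1.11  1.18]
0.2 [314. 148.] [362. 414.]
0.3 [318. 157.] [363. 430.]
0.4 [322. 168.] [363. 445.]
0.5 [326. 181.] [362. 458.]
0.55 [328. 188.] [362. 464.]
```

View pics/c4.png

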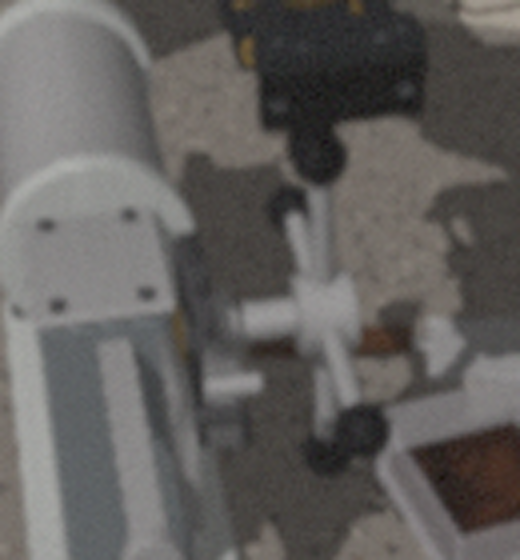

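The top knob is at crop (317,154) and the -y knob at (362,430). That makes the ratchet about 0.30–0.35, so another 10 mm and then a centroid measurement.

```bash
python3 -m pendant '[[[4,0,0],0],[[3,0,0],0],[[3,0,0],0],[[0,0,0],0],[[0,0,0],0]]'; python3 st.py
cat > ang.py <<'E'
from h import *
from scipy.optimize import brentq
s=camera("side");im=cv2.GaussianBlur(s["pixels"],(3,3),0)
def k(r,a): return (110,95*np.sin(.2618-r-a),152.3+95*np.cos(.2618-r-a))
for a in(0,np.pi/2):
    g=proj(s,fil(k(.45,a)));u,v=g.round().astype(int)
    for th in(40,50,60):
        m=(im[v-11:v+12,u-11:u+12].max(2)<th).astype(np.uint8);n,l,st,ce=cv2.connectedComponentsWithStats(m)
        if n<2: continue
        i=1+np.argmax(st[1:,4]);p=ce[i]+[u-11,v-11]
        f=lambda r:proj(s,fil(k(r,a)))[1]-p[1]
        print(round(a,2),th,p.round(1),st[i].tolist(),"pred .45",g.round(1),"r",round(brentq(f,-.1,.9),3) if f(-.1)*f(.9)<0 else None)
E
python3 ang.py
```

```text
time: 8.3
position: [0.5589, -0.0164, 0.2497]
tool_rot: [0.768, -0.64, 0.0, -0.0]
ft_force: [-0.5, 4.3, 3.9]
grip_width: 0.0007
t 8.3 fil TCP [110.5   8.4 249.7] tip z 227.7 x-head -79.63 F [-0.5  4.3  3.9] grip 0.0007 q [-0.23  0.43  1.59  0.    1.11  1.16]
0 40 [269.1 178.5] [0, 0, 16, 16, 129] pred .45 [270.8 182.6] r 0.308
0 50 [268.1 179.9] [0, 0, 18, 18, 224] pred .45 [270.8 182.6] r 0.36
0 60 [268.1 180.2] [0, 0, 20, 19, 256] pred .45 [270.8 182.6] r 0.371
1.57 40 [273.  251.3] [0, 7, 6, 6, 18] pred .45 [280.6 252. ] r 0.429
1.57 50 [278.1 251.6] [0, 5, 16, 13, 142] pred .45 [280.6 252. ] r 0.437
1.57 60 [278.1 251.7] [0, 4, 17, 15, 171] pred .45 [280.6 252. ] r 0.439
```

Run:
```python
from h import *
s=camera("side");u0,v0,f=235,160,6
a=cv2.resize(s["pixels"][v0:v0+100,u0:u0+75],None,fx=f,fy=f,interpolation=cv2.INTER_CUBIC)
b=a.copy()
for r,c in((.35,(0,0,255)),(.5,(0,255,0))):
  for q in range(4):
    an=.2618-r-q*np.pi/2;p=((proj(s,fil((110,95*np.sin(an),152.3+95*np.cos(an))))-[u0,v0]+.5)*f).astype(int)
    cv2.circle(b,tuple(int(z) for z in p),int(514*.014/1.0*f*.95),c,1)
cv2.imwrite("pics/c5.png",np.hstack([b])[:600])
```

```text
(no output)
```

View pics/c5.png

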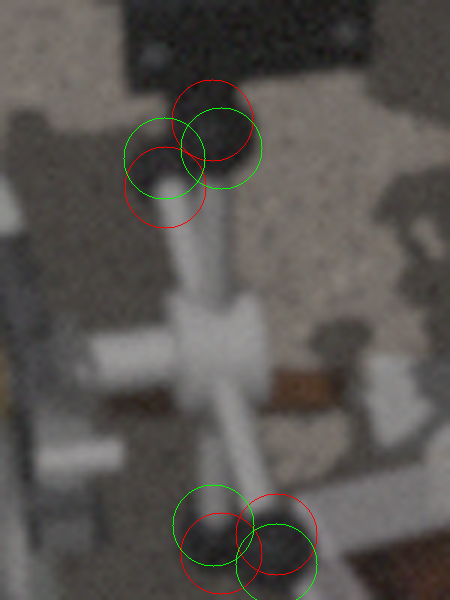

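The -y knob is at crop (277,547) and the top knob at about (217,128), between the 0.35 and 0.5 marks, so the ratchet is about 0.41. I'll push another 6 mm, then back off and measure with nothing in the way.

```bash
python3 -m pendant '[[[3,0,0],0],[[3,0,0],0],[[0,0,0],0],[[0,0,0],0]]'; python3 st.py
python3 -m pendant '[[[-15,0,0],0],[[-25,0,0],0],[[0,0,0],0]]'; python3 st.py
python3 - <<'E'
from h import *
s=camera("side");u0,v0,f=235,160,6
b=cv2.resize(s["pixels"][v0:v0+100,u0:u0+75],None,fx=f,fy=f,interpolation=cv2.INTER_CUBIC)
b=cv2.convertScaleAbs(b,alpha=1.8)
for r,c in((.4,(0,0,255)),(.5,(0,255,0))):
  for q in range(4):
    an=.2618-r-q*np.pi/2;p=((proj(s,fil((110,95*np.sin(an),152.3+95*np.cos(an))))-[u0,v0]+.5)*f).astype(int)
    cv2.drawMarker(b,tuple(int(z) for z in p),c,0,14);print(r,q,p)
cv2.imwrite("pics/c6.png",b)
E
python3 ang.py
```

```text
time: 8.9
position: [0.5599, -0.0226, 0.2494]
tool_rot: [0.768, -0.64, 0.0, 0.0]
ft_force: [1.0, 3.7, 2.1]
grip_width: 0.0007
t 8.9 fil TCP [110.4   2.2 249.4] tip z 227.4 x-head -79.63 F [1.  3.7 2.1] grip 0.0007 q [-0.24  0.43  1.59 -0.    1.12  1.15]
time: 9.28
position: [0.5515, 0.0178, 0.2491]
tool_rot: [0.769, -0.639, -0.0, 0.001]
ft_force: [-0.2, -0.1, -0.4]
grip_width: 0.0002
t 9.275 fil TCP [109.4  43.4 249.1] tip z 227.1 x-head -79.48 F [-0.2 -0.1 -0.4] grip 0.0002 q [-0.17  0.42  1.61 -0.    1.11  1.22]
0.4 0 [215 129]
0.4 1 [276 545]
0.4 2 [219 544]
0.4 3 [165 177]
0.5 0 [221 148]
0.5 1 [276 564]
0.5 2 [213 525]
0.5 3 [164 158]
0 40 [265.5 173.3] [2, 0, 8, 4, 27] pred .45 [270.8 182.6] r 0.037
0 50 [269.3 184.2] [0, 6, 18, 13, 135] pred .45 [270.8 182.6] r 0.499
0 60 [268.2 181.7] [0, 0, 18, 20, 220] pred .45 [270.8 182.6] r 0.422
1.57 40 [273.  249.5] [2, 8, 3, 2, 4] pred .45 [280.6 252. ] r 0.376
1.57 50 [278.1 252.8] [0, 6, 16, 13, 138] pred .45 [280.6 252. ] r 0.475
1.57 60 [278.  253.1] [0, 5, 17, 15, 169] pred .45 [280.6 252. ] r 0.482
```

View pics/c6.png

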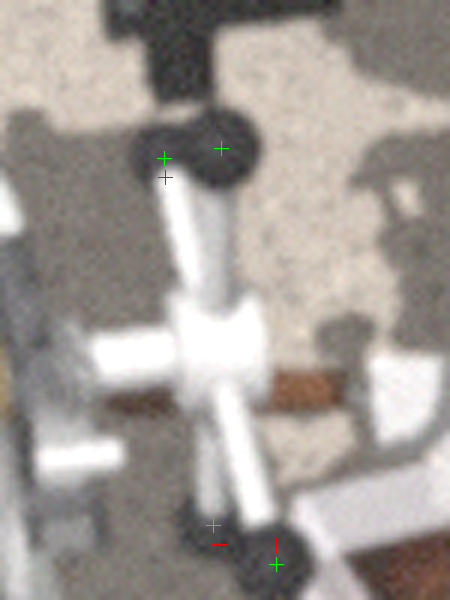

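The top knob centre is about (218,148) and the -y knob about (273,559), so the ratchet is about 0.49, as wanted. Now I'll go up and over to the -y side of the thrown-back tab.

```bash
python3 -m pendant '[[[0,0,-50],0],[[45,13,0],0],[[45,13,0],0],[[45,13,0],0],[[45,13,0],0],[[45,12,0],0],[[0,0,0],0],[[0,0,0],0]]'; python3 st.py
python3 -m pendant '[[[0,0,30],0],[[0,0,40],0],[[0,0,0],0],[[0,0,0],0]]'; python3 st.py
```

```text
time: 10.38
position: [0.5297, -0.2164, 0.2993]
tool_rot: [0.768, -0.641, -0.0, 0.0]
ft_force: [-0.2, -0.1, 0.3]
grip_width: 0.0003
t 10.375 fil TCP [  45.8 -183.   299.3] tip z 277.3 x-head -79.71 F [-0.2 -0.1  0.3] grip 0.0003 q [-0.58  0.4   1.5   0.    1.25  0.81]
time: 10.88
position: [0.531, -0.2157, 0.2307]
tool_rot: [0.768, -0.64, 0.001, -0.0]
ft_force: [0.3, 0.8, -0.2]
grip_width: 0.0002
t 10.875 fil TCP [  47.2 -182.6  230.7] tip z 208.7 x-head -79.56 F [ 0.3  0.8 -0.2] grip 0.0002 q [-0.58  0.47  1.58  0.    1.08  0.81]
```

```bash
python3 -m pendant '[[[-8,0,0],0],[[-8,0,0],0],[[-8,0,0],0],[[-7,0,0],0],[[-7,0,0],0],[[-7,0,0],0],[[-7,0,0],0],[[0,0,0],0]]'; python3 st.py
python3 -m pendant '[[[-6,0,0],0],[[-6,0,0],0],[[-6,0,0],0],[[-6,0,0],0],[[0,0,0],0],[[0,0,0],0],[[0,0,0],0],[[0,0,0],0]]'; python3 st.py
python3 - <<'E'
from h import *
s=camera("side");u0,v0,f=210,150,5
b=cv2.resize(s["pixels"][v0:v0+115,u0:u0+100],None,fx=f,fy=f,interpolation=cv2.INTER_CUBIC)
cv2.imwrite("pics/c7.png",cv2.convertScaleAbs(b,alpha=1.6))
print((proj(s,fil((45,-43,232)))-[u0,v0])*f)
E
```

```text
time: 11.88
position: [0.5203, -0.1641, 0.2293]
tool_rot: [0.768, -0.64, -0.001, -0.0]
ft_force: [0.0, -0.7, -0.2]
grip_width: 0.0006
t 11.875 fil TCP [  46.  -129.9  229.3] tip z 207.3 x-head -79.6 F [ 0.  -0.7 -0.2] grip 0.0006 q [-0.51  0.44  1.65  0.    1.05  0.88]
time: 12.88
position: [0.5165, -0.1415, 0.2295]
tool_rot: [0.768, -0.64, 0.0, -0.0]
ft_force: [-0.1, -1.3, 1.1]
grip_width: 0.0005
t 12.875 fil TCP [  46.3 -107.   229.5] tip z 207.5 x-head -79.65 F [-0.1 -1.3  1.1] grip 0.0005 q [-0.48  0.43  1.67  0.    1.04  0.91]
[148.46577972 249.79962307]
```

View pics/c7.png

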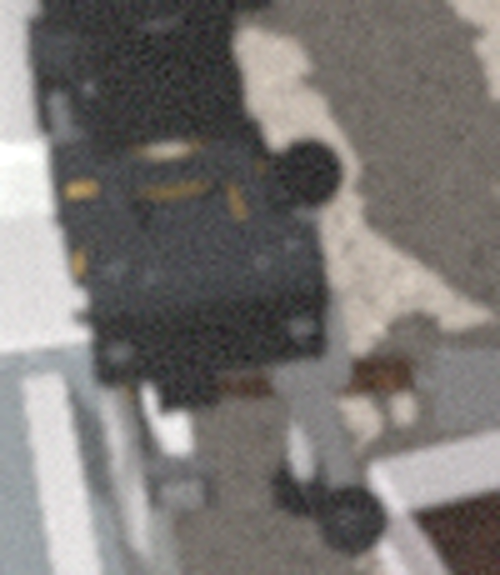

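The fingers still hide the tab, with a light contact of about 1 N. I'll keep pushing past the balance.

```bash
python3 -m pendant '[[[-6,0,0],0],[[-6,0,0],0],[[-6,0,0],0],[[0,0,0],0],[[0,0,0],0]]'; python3 st.py
python3 -m pendant '[[[-5,0,0],0],[[-5,0,0],0],[[-4,0,0],0],[[0,0,0],0],[[0,0,0],0]]'; python3 st.py
```

```text
time: 13.55
position: [0.5134, -0.1236, 0.2296]
tool_rot: [0.768, -0.64, 0.0, 0.0]
ft_force: [0.7, 0.6, -0.9]
grip_width: 0.0003
t 13.55 fil TCP [ 46.4 -88.8 229.6] tip z 207.6 x-head -79.62 F [ 0.7  0.6 -0.9] grip 0.0003 q [-0.45  0.42  1.69 -0.    1.03  0.94]
time: 14.18
position: [0.5108, -0.1099, 0.2296]
tool_rot: [0.768, -0.64, 0.0, 0.0]
ft_force: [0.2, -0.5, 0.4]
grip_width: 0.0005
t 14.175 fil TCP [ 46.4 -74.9 229.6] tip z 207.6 x-head -79.63 F [ 0.2 -0.5  0.4] grip 0.0005 q [-0.43  0.41  1.7  -0.    1.03  0.96]
```

Now I'll back off towards -y, rise, move out of the camera's way and look.

```bash
python3 -m pendant '[[[30,0,0],0],[[40,0,0],0],[[0,0,-50],0],[[0,0,-50],0],[[50,30,0],0],[[50,30,0],0],[[50,30,0],0],[[0,0,0],0]]'; python3 st.py
python3 - <<'E'
from h import *
s=camera("side");t=camera("top");u0,v0,f=215,150,5
b=cv2.resize(s["pixels"][v0:v0+115,u0:u0+80],None,fx=f,fy=f,interpolation=cv2.INTER_CUBIC)
b=cv2.convertScaleAbs(b,alpha=1.5)
a=cv2.convertScaleAbs(cv2.resize(t["pixels"][195:275,280:360],None,fx=5,fy=5,interpolation=cv2.INTER_CUBIC),alpha=1.3)
for L in(0,.07,.15,.3):
    an=np.arctan2(84,38)+L;X=fil((45,-81+92.2*np.cos(an),148+92.2*np.sin(an)))
    print(L,((proj(s,X)-[u0,v0]+.5)*f).round(),((proj(t,X)-[280,195]+.5)*5).round())
cv2.imwrite("pics/c8.png",np.hstack([b,np.vstack([a,np.zeros((175,400,3),np.uint8)])]))
E
python3 ang.py
```

```text
time: 15.18
position: [0.4603, -0.3466, 0.3294]
tool_rot: [0.766, -0.643, 0.0, 0.001]
ft_force: [0.5, 0.2, 0.1]
grip_width: 0.0004
t 15.175 fil TCP [ -45.9 -298.6  329.4] tip z 307.4 x-head -79.98 F [0.5 0.2 0.1] grip 0.0004 q [-0.84  0.37  1.45 -0.    1.32  0.56]
0 [126. 252.] [192. 251.]
0.07 [128. 255.] [205. 248.]
0.15 [130. 260.] [220. 244.]
0.3 [135. 273.] [249. 238.]
0 40 [269.3 184. ] [0, 7, 17, 11, 118] pred .45 [270.8 182.6] r 0.494
0 50 [269.1 184.1] [0, 6, 18, 13, 168] pred .45 [270.8 182.6] r 0.496
0 60 [269.3 184. ] [0, 5, 19, 14, 199] pred .45 [270.8 182.6] r 0.492
1.57 40 [277.8 252.4] [0, 6, 15, 12, 103] pred .45 [280.6 252. ] r 0.461
1.57 50 [277.8 252.4] [0, 5, 16, 14, 149] pred .45 [280.6 252. ] r 0.462
1.57 60 [277.8 252.6] [0, 4, 17, 16, 178] pred .45 [280.6 252. ] r 0.467
```

View pics/c8.png

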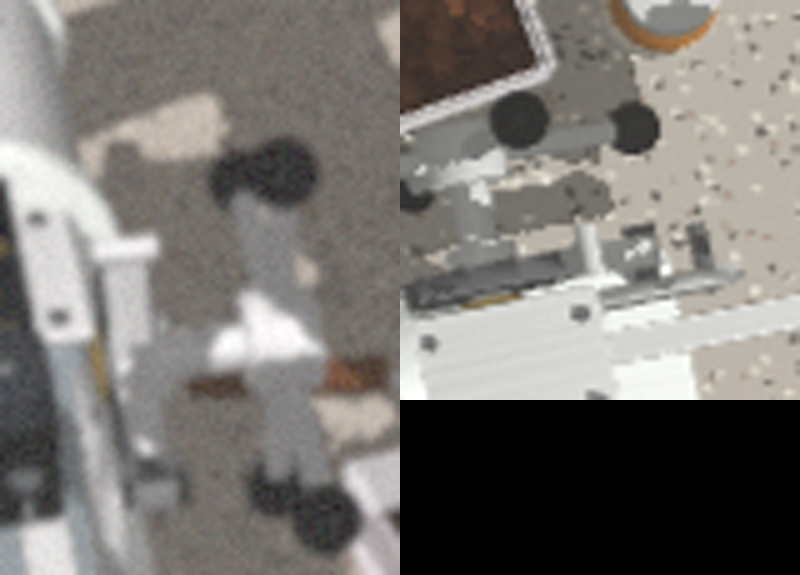

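The roll is at side crop (125,247) and top crop (188,248), against (126,252) and (192,251) predicted for home. At the start it was at (187,246) on the same top-crop scale, so the pawl is home. The ratchet reads 0.46–0.50. The arm is well clear and nothing is touched, so I'll hand in.

Run:
```python
from h import *
t=camera("top");y=tofil(plane(t,(280+120/5,195+121/5),.2435))
print("knob top view",y.round(1),"r",.2618-np.arcsin(y[1]/95))
print(order.hand_in())
```

```text
knob top view [108.7 -22.8 243.5] r 0.5040263873375839
the job is handed in; nothing more can be done
None
```

I did the whole job and handed it in at about 15 s on the robot's clock. I pushed the pawl back to its stop with closed fingertips, pushed the star handle back one notch by its top knob, and tipped the pawl down again. The arm then withdrew. `hand_in` gives no verdict, so I don't know how it was judged.

**Last checks:**
- **Ratchet angle:** 0.46 to 0.47 rad from the -y knob and about 0.49 from the top knob (both side camera), and 0.504 from the top camera. They disagree by about 0.04 rad, but all lie within 0.40 to 0.54.
- **Pawl:** the tab roll is within about 2 pixels of its start position in the top view, roughly 0.01 rad from home. In the side view it is about 5 pixels (5x enlarged crop) from the predicted home position.
- **Forces:** wrist force readings stayed under about 7 N. These were only sampled at the end of each move, and finger contact was not measured separately.
- **Bystanders:** the arm never went near them. The tub and jar looked undisturbed in the last pictures, but I did not measure any bystander's position again.

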